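Find the loaded specimen case by weight and hold it over the inspection mirror

ROBOT

A 6-joint arm with a two-finger parallel gripper is mounted at the origin on the work surface. World frame = base frame: x ahead of the robot, y to its left, z up, the work surface at z = 0. Lengths are in m, angles in rad, forces in N, time in s.
With the tool pointing down it reaches from about 0.35 to 0.85 m from the base axis. Payload 8.1 kg.
Tool frame: the origin (TCP) lies midway between the tips of the shut fingers; the grasp point (between the pads) lies 19 mm behind it; z points along the fingers, y is the direction in which the jaws open and shut (so a half turn about z gives the same grasp; the last joint's range is limited). The gripper opens to 93 mm and grips with 3 to 60 N. Pads are 15 mm wide; open, the fingers measure 128 mm over their backs; the gripper's body (75 mm by 188 mm) begins 65 mm behind the grasp point.
Start: joints at [-1.324, 0.13, 1.488, -0, 1.523, -0.085], TCP at [0.195, -0.567, 0.219] pointing down, gripper open.
Joint ranges: [-2.96, 2.96], [-0.89, 2.26], [0.02, 2.5], [-1.34, 4.48], [0, 2.73], [-2.66, 2.66]. Speed limits (rad/s): [2.39, 2.39, 2.79, 3.14, 3.14, 3.14].

INTERFACE

Orientations are given as a rotation vector (axis times angle).
In Python, from plant import robot gives the robot as it stands. The module is installed in compiled form; this text tells all that it offers.
- The arm moves only by the shell command python3 -m pendant 'ROWS' [FORCE]. ROWS is JSON, a list of rows, each an object with "translation": the shift along the tool's x, y, z in mm, a list of three; "twist": the turn, a rotation vector about the tool's x, y, z in rad, a list of three; "grip": the opening, from -1 (shut) to 1 (fully open). A call has exactly 10 rows; each row shifts and turns the pose as measured when the row begins, along the tool's axes as they then stand; what a row does not reach is not made up. A row lasts 1/10 s, in which the tool goes at most 50 mm and 8.59 degrees, less where a joint would pass 70% of its speed; a pose out of reach is approached as far as the arm can. A call is refused whole if a number of a shift passes 50 or a number of a turn 0.15, either way. A call with a gripper value outside its range is refused whole. The fingers move at their own pace and stop on an object; FORCE is the grip in N (left out, the last holds). Time passes only in rows, so rows that do not move let the fingers close, or fill a call up. It gives the time, the measured TCP pose, the force and the opening at its end, in the units of the state.
- robot.read_state(): the state, without advancing time (a new reading comes with each control period).
- robot.read_camera(name): name is "side" or "top"; returns (picture, depth): 480x640x3 uint8, red, green, blue; 480x640 float32, m along the optical axis (not along the pixel's ray), 0 where there is no reading.
- robot.camera_info(name): a dict with "vertical_fov" (degrees; the focal length in pixels is half the picture's height over the tangent of half this angle, whatever the lens; pixels are square), "cx", "cy" (the principal point, pixels), "D" ([k1, k2, p1, p2, k3] as OpenCV has them; the pictures are not rectified), "cam_to_world" (4x4, takes a point from camera to world coordinates). Camera axes: x right, y up, looking along -z (the intrinsics and any distortion apply to the point x, -y, -z); pixel columns grow to the right and rows downward; lengths in m; the calibration is good to about 2 mm. A picture is of the moment at which its call begins. camera_info takes no time and is no camera call.
- robot.close_job(): hands the job in, once; it reports no verdict.
The state is a dict: "t": time; "q": joint angles; "dq": joint speeds; "joint_torque": joint torques, N m; "tool_pos": TCP position; "orientation": TCP orientation; "force": force on the tool from outside, world axes, zero at the start; "wrist_torque": the same for the moment, N m; "opening": finger opening in m.
Only numpy, scipy, OpenCV 4.12 (cv2) and the standard library are available. Lean on these libraries where they do the work, as an engineer would, in place of code of your own. Each camera call takes 0.05 s, during which the arm holds its last target. There are 200 camera calls.

TASK

Three specimen cases look the same, but only one holds the steel specimen and is about twice as heavy as the others: heft them by their ribs to find it, keeping them upright and setting each light one back flat in its own cradle. Hold the heavy case over the middle of the inspection mirror, level and still, with its underside about 12 cm above the glass, so that its underside can be read in the mirror. Finish while holding it there in the gripper, with the two light cases in their cradles and everything else on the bench left alone.

Things in the scene. Friction and masses are not known exactly. Their poses are not given: they have to be found in the camera images.
- case_a_mid (a point): One of three like cases: closed aluminium box 100 x 60 x 44 mm tall, black upright grip rib along the middle of its lid (70 long, 14 thick, 32 tall); 76 mm tall in all. Point: its middle, 38 mm above its underside; x along length and rib, z up; rib 6 to 38 mm above the point. Two cases weigh 0.29-0.34 kg, one 0.55-0.69 kg (steel inside); which one changes from start to start, whatever the letter.
- cradle_a: Shallow grey open tray fixed to the bench, in which case a stands at the start, 118 x 78 mm outside, 110 x 70 mm inside, 14 mm tall with a floor 4 mm thick. Origin under its centre, on the bench; x along its length. The case has 5 mm of play on each side.
- case_b_mid (a point): One of three like cases: closed aluminium box 100 x 60 x 44 mm tall, black upright grip rib along the middle of its lid (70 long, 14 thick, 32 tall); 76 mm tall in all. Point: its middle, 38 mm above its underside; x along length and rib, z up; rib 6 to 38 mm above the point. Two cases weigh 0.29-0.34 kg, one 0.55-0.69 kg (steel inside); which one changes from start to start, whatever the letter.
- cradle_b: Shallow grey open tray fixed to the bench, in which case b stands at the start, 118 x 78 mm outside, 110 x 70 mm inside, 14 mm tall with a floor 4 mm thick. Origin under its centre, on the bench; x along its length. The case has 5 mm of play on each side.
- case_c_mid (a point): One of three like cases: closed aluminium box 100 x 60 x 44 mm tall, black upright grip rib along the middle of its lid (70 long, 14 thick, 32 tall); 76 mm tall in all. Point: its middle, 38 mm above its underside; x along length and rib, z up; rib 6 to 38 mm above the point. Two cases weigh 0.29-0.34 kg, one 0.55-0.69 kg (steel inside); which one changes from start to start, whatever the letter.
- cradle_c: Shallow grey open tray fixed to the bench, in which case c stands at the start, 118 x 78 mm outside, 110 x 70 mm inside, 14 mm tall with a floor 4 mm thick. Origin under its centre, on the bench; x along its length. The case has 5 mm of play on each side.
- mirror_mid (a point): Inspection mirror lying flat, fixed to the bench: a square black frame 150 x 150 mm with a glass 130 x 130 mm, 12 mm tall. The point is at the centre of the glass, on its surface, z up.
- loupe: Bystander, leave alone: small metal eye loupe, standing, 32 mm across, 34 mm tall; origin at the centre of its underside.
- puck: Bystander, leave alone: round reddish-brown resin specimen mount, 31 mm across, 20 mm tall; origin at the centre of its underside.
- gauge_ring: Bystander, leave alone: steel setting ring lying flat, 70 mm across, 18 mm tall; origin at the centre of its underside.
- wash_bottle: Bystander, leave alone: white plastic bottle with a red cap, 64 mm across, 160 mm tall; origin at the centre of its underside.
- dish: Bystander, leave alone: shallow glass dish, 90 mm across, 18 mm tall; origin at the centre of its underside.
- driver: Bystander, leave alone: screwdriver lying down, about 200 mm long; origin on the bench under it.
- block: Bystander, leave alone: steel block lying flat, 35 x 60 x 30 mm tall; origin at the centre of its underside.
Mind the look-alikes: they are no part of the job. Leave any pink look-alike of the part that bears case_c_mid alone. What is shaped like the cradle_a but blue is not meant.

How it is judged:
By the outcome, as a careful person would: the job done as asked, in the order asked, and still so for the second after the job is handed in, while the arm keeps its last pose, push and grip.
It also fails if it takes over 72 s, if anything falls off the work surface, if the arm or the gripper's body presses on something with over 40 N, if the wrist force passes 120 N, or if a joint passes its speed limit or range.

## Working session

There is one attempt and no reset: what is moved stays moved. The work goes in short steps, Python scripts to look and compute and a shell command to move; the robot and the scene stay as the last step left them, time stands still between calls to the robot, and variables do not carry over. Pictures are saved under pics/ and viewed, about 8 in all and at most 12, crops included, and the job is handed in when it is done.

```bash
mkdir -p pics; cat > h.py <<'E'
import numpy as np, cv2
from plant import robot
def cam(n):
    p,d=robot.read_camera(n); return p,d,robot.camera_info(n)
def K(i):
    f=240/np.tan(np.radians(i["vertical_fov"])/2); return np.array([[f,0,i["cx"]],[0,f,i["cy"]],[0,0,1.]]),np.array(i["D"],float)
def rays(i,uv):
    k,D=K(i); n=cv2.undistortPoints(np.array(uv,float).reshape(-1,1,2),k,D).reshape(-1,2)
    T=np.array(i["cam_to_world"]); d=np.c_[n[:,0],-n[:,1],-np.ones(len(n))]@T[:3,:3].T
    return T[:3,3],d
def onplane(i,uv,z):
    o,d=rays(i,uv); return o+d*((z-o[2])/d[:,2])[:,None]
def points(i,uv,dep):
    o,d=rays(i,uv); return o+d*np.array(dep)[:,None]
def proj(i,P):
    k,D=K(i);T=np.linalg.inv(np.array(i["cam_to_world"]));P=np.atleast_2d(P)@T[:3,:3].T+T[:3,3]
    return cv2.projectPoints((P*[1,-1,-1]).reshape(-1,1,3),np.zeros(3),np.zeros(3),k,D)[0].reshape(-1,2)
E
python3 - <<'E'
from h import *
for n in("top","side"):
    p,d,i=cam(n); cv2.imwrite(f"pics/{n}0.png",p[:,:,::-1]); np.save(f"{n}0.npy",d); print(n,i)
s=robot.read_state(); print({k:np.round(v,3) for k,v in s.items()})
E
```

```text
top {'vertical_fov': 42.747721479864786, 'cx': 321.9001578454559, 'cy': 235.164025762182, 'D': array([-0.10185391,  0.        ,  0.        ,  0.        ,  0.        ]), 'cam_to_world': array([[ 0.02001385,  0.9904449 , -0.13644908,  0.29432673],
       [-0.99974484,  0.02125516,  0.00764623,  0.00760801],
       [ 0.01047342,  0.13626123,  0.99061758,  1.51537484],
       [ 0.        ,  0.        ,  0.        ,  1.        ]])}
side {'vertical_fov': 47.37144756932827, 'cx': 335.4995299563663, 'cy': 234.9016269507628, 'D': array([0.00960426, 0.        , 0.        , 0.        , 0.        ]), 'cam_to_world': array([[-0.87252171,  0.38509715, -0.30067598,  0.04527453],
       [-0.48849981, -0.67679859,  0.55073732,  0.81731782],
       [ 0.00859029,  0.62741043,  0.77864136,  1.19171598],
       [ 0.        ,  0.        ,  0.        ,  1.        ]])}
{'t': np.float64(0.1), 'q': array([-1.324,  0.131,  1.489, -0.   ,  1.523, -0.085]), 'dq': array([ 0.001, -0.   , -0.003,  0.001,  0.001,  0.   ]), 'joint_torque': array([ 1.0000e-03, -5.6134e+01, -4.9310e+01,  7.7000e-02,  2.9000e-02,
       -0.0000e+00]), 'tool_pos': array([ 0.195, -0.567,  0.218]), 'orientation': array([-3.097, -0.519,  0.   ]), 'force': array([0.789, 0.008, 0.212]), 'wrist_torque': array([-0.02 ,  0.041, -0.027]), 'opening': np.float64(0.093)}
```

View pics/top0.png

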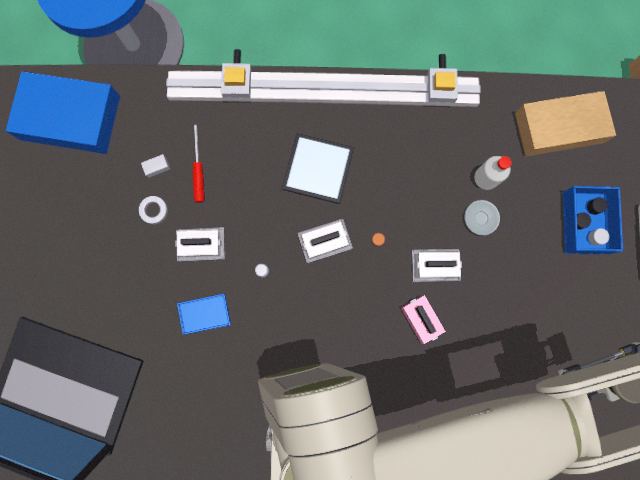

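View pics/side0.png

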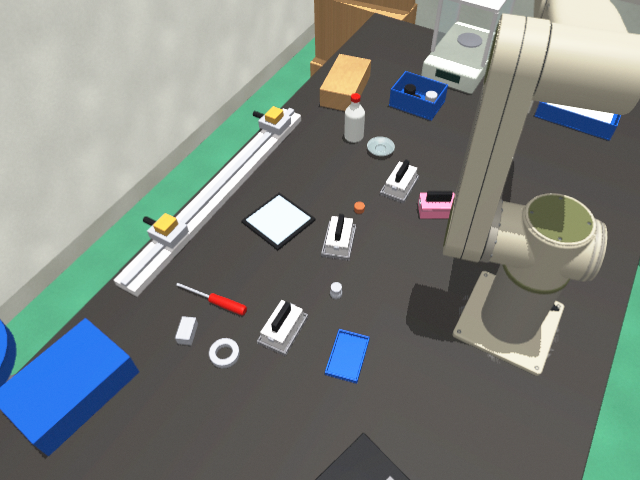

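The top view shows three white cases with black ribs in grey trays at about (200,243), (325,240) and (437,265). The look-alikes are a pink case at (424,320) and an empty blue tray at (204,314). The mirror is at (319,168), and the side view agrees. I'll measure next.

```bash
cat > meas.py <<'E'
from h import *
import sys
def meas(p,d,i,boxes):
    g=cv2.cvtColor(p,cv2.COLOR_RGB2GRAY)
    for n,(u,v,r) in boxes.items():
        m=np.zeros_like(g); m[v-r:v+r,u-r:u+r]=255
        w=cv2.bitwise_and(((g>215)*255).astype(np.uint8),m)
        c=max(cv2.findContours(w,0,2)[0],key=cv2.contourArea)
        h=cv2.convexHull(c)
        x,y,_=0,0,0
        inner=np.zeros_like(g); cv2.drawContours(inner,[h],-1,255,-1)
        k=((g<70)&(inner>0)).astype(np.uint8)
        for name,cc,z in(("white",h,0.048 if n!="mirror" else .012),("rib",np.argwhere(k)[:,::-1] if n!="mirror" else None,.080)):
            if cc is None: continue
            uv=cc.reshape(-1,2); P=onplane(i,uv,z)[:,:2]
            b=cv2.minAreaRect((P*1000).astype(np.float32))
            e=cv2.boxPoints(b); a=e[1]-e[0];bb=e[2]-e[1]; L=a if a@a>bb@bb else bb
            ang=(np.degrees(np.arctan2(L[1],L[0]))+90)%180-90
            print(n,name,"ctr",np.round(b[0],1),"size",np.round(b[1],1),"ang",round(ang,1),"n",len(uv))
            if name=="rib":
                D=d[uv[:,1],uv[:,0]]; q=points(i,uv,D); print("   rib z med/max",np.round([np.median(q[:,2]),q[:,2].max()],3),"mean",np.round(P.mean(0)*1000,1))
if __name__=="__main__":
    p,d,i=cam("top")
    meas(p,d,i,dict(L=(200,243,32),M=(325,240,34),R=(437,265,32),mirror=(319,168,45)))
    cv2.imwrite("pics/crop1.png",cv2.resize(p[190:350,160:480,::-1],None,fx=2.5,fy=2.5,interpolation=2))
E
python3 meas.py
```

```text
L white ctr [472.7 297.7] size [60.5 97.5] ang -87.0 n 8
L rib ctr [470.5 294. ] size [11.9 66.9] ang -88.8 n 73
   rib z med/max [0.079 0.087] mean [468.9 292.8]
M white ctr [486.6 -10.5] size [ 59.2 104.7] ang -70.3 n 13
M rib ctr [480.4 -12.4] size [ 1.5 62.1] ang -70.2 n 26
   rib z med/max [0.079 0.085] mean [480.3 -12.2]
R white ctr [ 432.4 -287.9] size [ 58.2 102.5] ang -89.0 n 10
R rib ctr [ 430.5 -285. ] size [11.9 69.5] ang -88.9 n 66
   rib z med/max [0.079 0.089] mean [ 429.3 -283. ]
mirror white ctr [673.6  10. ] size [128.4 129.2] ang -13.2 n 16
```

View pics/crop1.png

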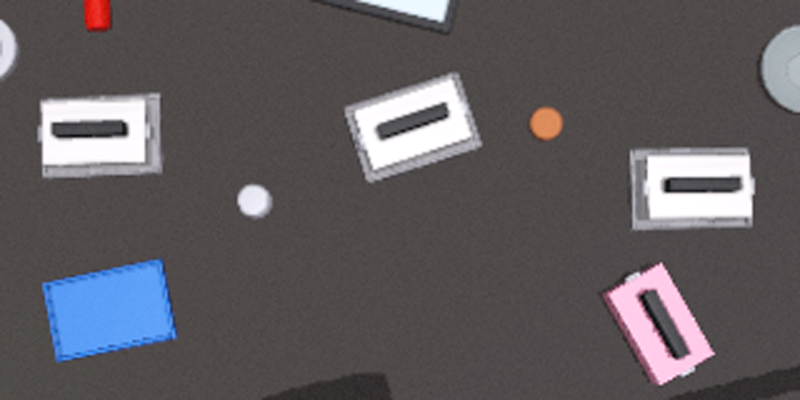

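The crop confirms the choice: three white cases in grey trays, with the pink case and blue tray left out. Heights, sizes and rib angles all fit the description. I start with the right-hand case, first turning the tool and then moving above it.

```bash
cat > go.py <<'E'
from h import *
import sys
from scipy.spatial.transform import Rotation as R
def go(x,y,z,yaw):
    s=robot.read_state(); r=R.from_rotvec(s["orientation"]); M=r.as_matrix()
    c,n=np.cos(np.radians(yaw)),np.sin(np.radians(yaw)); G=np.array([[c,n,0],[n,-c,0],[0,0,-1]])
    dp=np.array([x,y,z])-s["tool_pos"]
    print("t",round(s["t"],2),"pos",np.round(s["tool_pos"]*1000,1),"open",round(float(s["opening"])*1000,1),"F",np.round(s["force"],2),"T",np.round(s["wrist_torque"],2))
    print("shift now-axes mm",np.round(M.T@dp*1000,1),"goal-axes",np.round(G.T@dp*1000,1),"turn",np.round(R.from_matrix(M.T@G).as_rotvec(),3))
if __name__=="__main__": go(*map(float,sys.argv[1:]))
E
python3 -m pendant '[{"translation":[0,0,0],"twist":[0,0,-0.14],"grip":0},{"translation":[0,0,0],"twist":[0,0,-0.14],"grip":0},{"translation":[0,0,0],"twist":[0,0,-0.14],"grip":0},{"translation":[0,0,0],"twist":[0,0,-0.14],"grip":0},{"translation":[0,0,0],"twist":[0,0,-0.14],"grip":0},{"translation":[0,0,0],"twist":[0,0,-0.14],"grip":0},{"translation":[0,0,0],"twist":[0,0,-0.14],"grip":0},{"translation":[0,0,0],"twist":[0,0,-0.14],"grip":0},{"translation":[0,0,0],"twist":[0,0,-0.14],"grip":0},{"translation":[0,0,0],"twist":[0,0,0],"grip":0}]' 30
python3 go.py .4305 -.286 .13 91
```

```text
t: 1.15
tool_pos: [0.1947, -0.5643, 0.2131]
orientation: [-2.135, -2.293, -0.008]
force: [-0.5, -0.8, 0.0]
opening: 0.0465
t 1.15 pos [ 194.7 -564.3  213.1] open 46.5 F [-0.54 -0.81  0.  ] T [-0.12 -0.1  -0.03]
shift now-axes mm [260.  255.2  85.2] goal-axes [274.2 240.6  83.1] turn [-0.002 -0.009  0.054]
```

```bash

python3 -m pendant '[{"translation":[15,15,0],"twist":[0,0,0.05],"grip":0},{"translation":[32,28,4],"twist":[0,0,0],"grip":0},{"translation":[32,28,4],"twist":[0,0,0],"grip":0},{"translation":[32,28,4],"twist":[0,0,0],"grip":0},{"translation":[32,28,4],"twist":[0,0,0],"grip":0},{"translation":[32,28,4],"twist":[0,0,0],"grip":0},{"translation":[32,28,4],"twist":[0,0,0],"grip":0},{"translation":[32,28,4],"twist":[0,0,0],"grip":0},{"translation":[32,28,4],"twist":[0,0,0],"grip":0},{"translation":[0,0,0],"twist":[0,0,0],"grip":0}]'
python3 go.py .4305 -.286 .13 91
```

```text
t: 2.15
tool_pos: [0.4396, -0.2825, 0.1798]
orientation: [-2.253, -2.176, -0.009]
force: [-0.8, -0.6, -0.0]
opening: 0.0466
t 2.15 pos [ 439.6 -282.5  179.8] open 46.6 F [-0.75 -0.56 -0.04] T [-0.09 -0.09  0.02]
shift now-axes mm [-4.3 -8.8 49.8] goal-axes [-3.3 -9.1 49.8] turn [-0.003 -0.011 -0.052]
```

```bash

python3 -m pendant '[{"translation":[-2,-4,5],"twist":[0,-0.005,-0.025],"grip":0},{"translation":[-2,-5,10],"twist":[0,-0.005,-0.025],"grip":0},{"translation":[0,0,12],"twist":[0,0,0],"grip":0},{"translation":[0,0,12],"twist":[0,0,0],"grip":0},{"translation":[0,0,10],"twist":[0,0,0],"grip":0},{"translation":[0,0,0],"twist":[0,0,0],"grip":0},{"translation":[0,0,0],"twist":[0,0,0],"grip":0},{"translation":[0,0,0],"twist":[0,0,0],"grip":0},{"translation":[0,0,0],"twist":[0,0,0],"grip":0},{"translation":[0,0,0],"twist":[0,0,0],"grip":0}]'
python3 go.py .4305 -.286 .053 91
python3 - <<'E'
from h import *
p,d,i=cam("side"); P=proj(i,[[.43,-.285,.08]])[0].astype(int); print(P)
u,v=P; a=p[v-60:v+40,u-60:u+60,::-1]; cv2.imwrite("pics/s1.png",cv2.resize(a,None,fx=4,fy=4,interpolation=2))
E
```

```text
t: 3.15
tool_pos: [0.4263, -0.2895, 0.1254]
orientation: [-2.211, -2.227, 0.006]
force: [0.2, 0.1, -0.3]
opening: 0.046
t 3.15 pos [ 426.3 -289.5  125.4] open 46.0 F [ 0.21  0.11 -0.32] T [-0.04 -0.17 -0.02]
shift now-axes mm [ 3.5  4.7 72.4] goal-axes [ 3.5  4.3 72.4] turn [-0.005 -0.    -0.01 ]
[402 167]
```

View pics/s1.png

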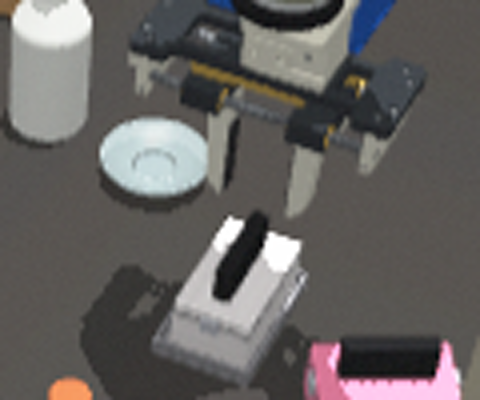

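The crop shows the open fingers straddling the rib line, above and clear of the rib (rib at crop (240,255), tips at (220,190) and (295,215)). I descend, grip, and read the force before and after a lift.

```bash

python3 -m pendant '[{"translation":[1.5,2,8],"twist":[0,0,-0.005],"grip":0},{"translation":[2,2,10],"twist":[-0.003,0,-0.005],"grip":0},{"translation":[0,0,10],"twist":[0,0,0],"grip":0},{"translation":[0,0,10],"twist":[0,0,0],"grip":0},{"translation":[0,0,10],"twist":[0,0,0],"grip":0},{"translation":[0,0,9],"twist":[0,0,0],"grip":0},{"translation":[0,0,7],"twist":[0,0,0],"grip":0},{"translation":[0,0,3],"twist":[0,0,0],"grip":0},{"translation":[0,0,0],"twist":[0,0,0],"grip":0},{"translation":[0,0,0],"twist":[0,0,0],"grip":0}]'
python3 go.py .4305 -.286 .053 91
```

```text
t: 4.2
tool_pos: [0.4299, -0.2849, 0.0513]
orientation: [-2.198, -2.24, 0.002]
force: [-0.8, -0.3, -1.3]
opening: 0.0464
t 4.2 pos [ 429.9 -284.9   51.3] open 46.4 F [-0.82 -0.3  -1.27] T [-0.   -0.1  -0.01]
shift now-axes mm [-1.1  0.5 -1.7] goal-axes [-1.1  0.6 -1.7] turn [-0.003 -0.001  0.001]
```

```bash

python3 -m pendant '[{"translation":[0,0,-1.5],"twist":[0,0,0],"grip":-0.5},{"translation":[0,0,-0.5],"twist":[0,0,0],"grip":-1},{"translation":[0,0,0],"twist":[0,0,0],"grip":-1},{"translation":[0,0,0],"twist":[0,0,0],"grip":-1},{"translation":[0,0,0],"twist":[0,0,0],"grip":-1},{"translation":[0,0,0],"twist":[0,0,0],"grip":-1},{"translation":[0,0,0],"twist":[0,0,0],"grip":-1},{"translation":[0,0,0],"twist":[0,0,0],"grip":-1},{"translation":[0,0,0],"twist":[0,0,0],"grip":-1},{"translation":[0,0,0],"twist":[0,0,0],"grip":-1}]' 30
python3 go.py .4305 -.286 .053 91
```

```text
t: 5.2
tool_pos: [0.4313, -0.2858, 0.0554]
orientation: [2.2, 2.242, -0.001]
force: [0.0, 0.4, -0.5]
opening: 0.014
t 5.2 pos [ 431.3 -285.8   55.4] open 14.0 F [ 0.01  0.38 -0.5 ] T [-0.07 -0.19  0.04]
shift now-axes mm [-0.2 -0.8  2.4] goal-axes [-0.2 -0.8  2.4] turn [-0.     0.001  0.001]
```

```bash

python3 -m pendant '[{"translation":[0,0,-3],"twist":[0,0,0],"grip":-1},{"translation":[0,0,-7],"twist":[0,0,0],"grip":-1},{"translation":[0,0,-10],"twist":[0,0,0],"grip":-1},{"translation":[0,0,-10],"twist":[0,0,0],"grip":-1},{"translation":[0,0,-7],"twist":[0,0,0],"grip":-1},{"translation":[0,0,-3],"twist":[0,0,0],"grip":-1},{"translation":[0,0,0],"twist":[0,0,0],"grip":-1},{"translation":[0,0,0],"twist":[0,0,0],"grip":-1},{"translation":[0,0,0],"twist":[0,0,0],"grip":-1},{"translation":[0,0,0],"twist":[0,0,0],"grip":-1}]'
python3 - <<'E'
from h import *
f=[]
for k in range(6): robot.read_camera("side"); f.append(robot.read_state()["force"][2])
print(np.round(f,2))
E
python3 go.py .4313 -.2858 .0554 91
```

```text
t: 6.2
tool_pos: [0.4292, -0.2842, 0.0966]
orientation: [-2.197, -2.239, 0.002]
force: [-0.4, 0.4, -6.4]
opening: 0.0139
[-6.26 -4.7  -6.13 -5.78 -5.55 -6.1 ]
t 6.5 pos [ 429.3 -284.3   96.8] open 14.1 F [-0.39 -0.21 -6.1 ] T [-0.02 -0.07  0.03]
shift now-axes mm [-1.6  2.1 41.4] goal-axes [-1.5  1.9 41.4] turn [-0.004 -0.002  0.001]
```

The force is about −5.8 N, against a baseline of about −0.3 N. That is about 0.57 kg, so this is the heavy case. The light ones would read about 3 N and the ranges don't overlap, so the other two can stay untouched. Next I raise it and carry it to the mirror.

```bash

python3 -m pendant '[{"translation":[0,0,-6],"twist":[0,0,0],"grip":-1},{"translation":[0,0,-14],"twist":[0,0,0],"grip":-1},{"translation":[0,0,-18],"twist":[0,0,0],"grip":-1},{"translation":[0,0,-18],"twist":[0,0,0],"grip":-1},{"translation":[5,4,-16],"twist":[0,0,0],"grip":-1},{"translation":[10,8,-10],"twist":[0,0,0],"grip":-1},{"translation":[16,13,-4],"twist":[0,0,0],"grip":-1},{"translation":[22,18,0],"twist":[0,0,0],"grip":-1},{"translation":[24,20,0],"twist":[0,0,0],"grip":-1},{"translation":[24,20,0],"twist":[0,0,0],"grip":-1}]'
python3 -m pendant '[{"translation":[24,20,0],"twist":[0,0,0],"grip":-1},{"translation":[24,20,0],"twist":[0,0,0],"grip":-1},{"translation":[24,20,0],"twist":[0,0,0],"grip":-1},{"translation":[24,20,0],"twist":[0,0,0],"grip":-1},{"translation":[22,18,0],"twist":[0,0,0],"grip":-1},{"translation":[16,13,0],"twist":[0,0,0],"grip":-1},{"translation":[10,8,0],"twist":[0,0,0],"grip":-1},{"translation":[5,4,0],"twist":[0,0,0],"grip":-1},{"translation":[2,2,0],"twist":[0,0,0],"grip":-1},{"translation":[0,0,0],"twist":[0,0,0],"grip":-1}]'
python3 go.py .6736 .010 .1834 91
```

```text
t: 7.5
tool_pos: [0.5143, -0.1807, 0.1957]
orientation: [2.206, 2.233, -0.001]
force: [0.1, -0.1, -5.6]
opening: 0.0134
t: 8.5
tool_pos: [0.6447, -0.0112, 0.2005]
orientation: [2.197, 2.24, 0.004]
force: [-0.7, -0.9, -5.4]
opening: 0.0136
t 8.5 pos [644.7 -11.2 200.5] open 13.6 F [-0.71 -0.91 -5.36] T [-0.03 -0.05  0.05]
shift now-axes mm [20.7 29.2 17.2] goal-axes [20.7 29.2 17.1] turn [0.004 0.001 0.002]
```

```bash

python3 -m pendant '[{"translation":[2,3,1],"twist":[0,0,0],"grip":-1},{"translation":[4,6,3],"twist":[0,0,0],"grip":-1},{"translation":[5,8,4],"twist":[0.002,0,0],"grip":-1},{"translation":[5,7,4],"twist":[0.002,0,0],"grip":-1},{"translation":[3,4,3],"twist":[0,0,0],"grip":-1},{"translation":[1,1,1],"twist":[0,0,0],"grip":-1},{"translation":[0,0,0],"twist":[0,0,0],"grip":-1},{"translation":[0,0,0],"twist":[0,0,0],"grip":-1},{"translation":[0,0,0],"twist":[0,0,0],"grip":-1},{"translation":[0,0,0],"twist":[0,0,0],"grip":-1}]'
python3 go.py .6736 .010 .1834 91
python3 - <<'E'
from h import *
p,d,i=cam("side"); P=proj(i,[[.6736,.010,.17]])[0].astype(int); print(P)
u,v=P; a=p[v-75:v+75,u-100:u+100,::-1]; cv2.imwrite("pics/s2.png",cv2.resize(a,None,fx=4,fy=4,interpolation=2))
cv2.imwrite("pics/s2full.png",p[:,:,::-1]); np.save("s2d.npy",d)
E
```

```text
t: 9.5
tool_pos: [0.6748, 0.0081, 0.1824]
orientation: [-2.204, -2.239, 0.004]
force: [0.4, -0.2, -5.9]
opening: 0.0137
t 9.5 pos [674.8   8.1 182.4] open 13.7 F [ 0.37 -0.16 -5.87] T [ 0.   -0.12 -0.01]
shift now-axes mm [ 1.9 -1.2 -1. ] goal-axes [ 1.9 -1.2 -1. ] turn [-0.002  0.002 -0.002]
[273 178]
```

View pics/s2.png

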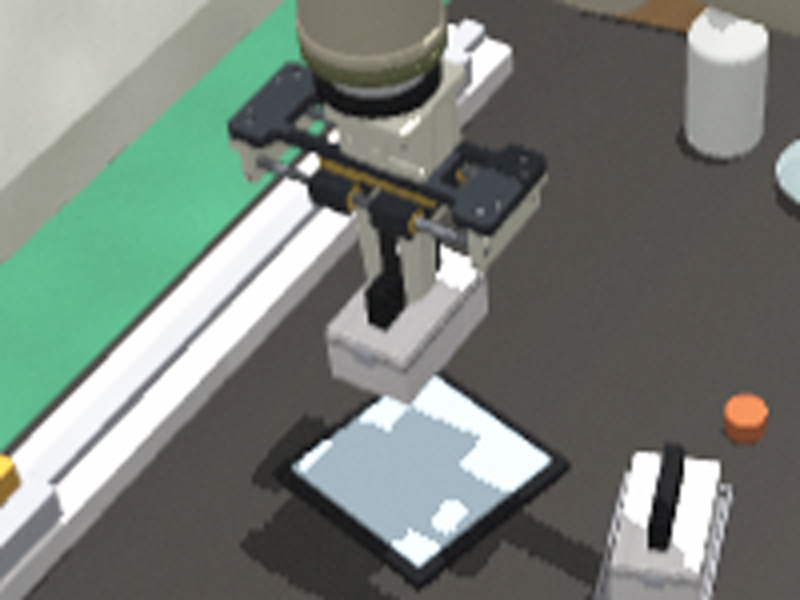

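The crop shows the case held by its rib over the mirror: case at crop (410,340), its reflection at (420,460). I check level, height and centre from the depth.

```bash
python3 - <<'E'
from h import *
d=np.load("s2d.npy"); i=robot.camera_info("side")
v,u=np.mgrid[170:215,245:300]; uv=np.c_[u.ravel(),v.ravel()]; D=d[uv[:,1],uv[:,0]]
P=points(i,uv,D)*1000; P=P[(D>0)]
b=(abs(P[:,0]-674)<45)&(abs(P[:,1]-10)<65)&(P[:,2]>110)&(P[:,2]<190); Q=P[b]
print("bbox 1-99%",np.round(np.percentile(Q,[1,50,99],axis=0),1))
L=Q[(Q[:,2]>171)&(Q[:,2]<181)]
for _ in range(3):
    A=np.c_[L[:,:2]-[674,10],np.ones(len(L))]; c,*_=np.linalg.lstsq(A,L[:,2],rcond=None); r=L[:,2]-A@c; L=L[abs(r)<2]
print("lid n",len(L),"slopes deg",np.round(np.degrees(c[:2]),2),"z",round(c[2],1),"expect 176")
print("lid xy range",np.round(np.percentile(L[:,:2],[1,99],axis=0),1))
# bottom of end face facing camera (large y)
F=Q[(Q[:,1]>np.percentile(Q[:,1],99)-6)]; print("end face z",np.round(np.percentile(F[:,2],[1,99]),1),"y",np.round(np.median(F[:,1]),1), "x",np.round(np.percentile(F[:,0],[1,99]),1))
E
```

```text
bbox 1-99% [[640.8 -42.  131.3]
 [655.   35.6 169.5]
 [701.8  59.6 188.7]]
lid n 211 slopes deg [-1.17  0.76] z 174.7 expect 176
lid xy range [[641.9 -32.2]
 [701.6  57.3]]
end face z [132. 179.] y 56.1 x [641.2 702. ]
```

Underside at z of about 132 mm (120 mm above the glass), centre within about 2 mm, lid level within about 1°. I hold for a second, recheck, and hand in.

```bash

python3 -m pendant '[{"translation":[0,0,0],"twist":[0,0,0],"grip":-1},{"translation":[0,0,0],"twist":[0,0,0],"grip":-1},{"translation":[0,0,0],"twist":[0,0,0],"grip":-1},{"translation":[0,0,0],"twist":[0,0,0],"grip":-1},{"translation":[0,0,0],"twist":[0,0,0],"grip":-1},{"translation":[0,0,0],"twist":[0,0,0],"grip":-1},{"translation":[0,0,0],"twist":[0,0,0],"grip":-1},{"translation":[0,0,0],"twist":[0,0,0],"grip":-1},{"translation":[0,0,0],"twist":[0,0,0],"grip":-1},{"translation":[0,0,0],"twist":[0,0,0],"grip":-1}]'
python3 go.py .6736 .010 .1834 91 && python3 -c "
from plant import robot
import numpy as np
print(np.round(robot.read_state()['dq'],3)); print(robot.close_job())"
```

```text
t: 10.55
tool_pos: [0.6749, 0.0078, 0.1832]
orientation: [2.204, 2.238, -0.003]
force: [-0.2, 0.9, -6.0]
opening: 0.0138
t 10.55 pos [674.9   7.8 183.2] open 13.8 F [-0.15  0.85 -6.04] T [-0.03 -0.07 -0.04]
shift now-axes mm [ 2.3 -1.2 -0.2] goal-axes [ 2.3 -1.2 -0.2] turn [-0.001  0.002 -0.002]
[-0.002  0.     0.002  0.    -0.    -0.001]
the job is handed in; nothing more can be done
None
```

I handed the job in at about 10.6 s with the heavy case gripped and held still over the middle of the mirror.

- **Finding it:** The first case I lifted, the one on the robot's right, read about 5.8 N, or about 0.57 kg. That is in the heavy range and about twice a light case, so I did not lift the other two. They stayed in their cradles throughout.
- **Last checks:**
  - The underside was about 120 mm above the glass.
  - The arm's own reading put the tool about 2.5 mm from the mirror's centre. The camera put the case within about 2 mm.
  - Tool tilt was about 0.1°, the grip opening was steady at 13.8 mm on the 14 mm rib, and joint speeds were about zero.
- **Disagreement:** A depth fit of the lid gave about 1° of slope, where the arm read level. I took this as depth noise.
- **Not checked:** I did not take a final picture of the far-left case or the whole bench. The carry path stayed well above everything on it.

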